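Try the stem of one check valve

ROBOT

A 7-joint arm with a two-finger parallel gripper is mounted at the origin on the work surface. World frame = base frame: x ahead of the robot, y to its left, z up, the work surface at z = 0. Lengths are in m, angles in rad, forces in N, time in s.
With the tool pointing down it reaches from about 0.4 to 0.85 m from the base axis. Payload 10.4 kg.
Tool frame: the origin (TCP) lies at the very end of the fingers, on their centre line; the grasp point (between the pads) lies 19 mm behind it; z points along the fingers, y is the line along which they close (so a half turn about z gives the same grasp; the last joint's range is limited). The gripper opens to 87 mm and grips with 3 to 60 N. Pads are 19 mm wide; open, the fingers measure 117 mm over their backs; the gripper's body (75 mm by 190 mm) begins 51 mm behind the grasp point.
Start: joints at [-1.177, 0.332, -0.065, 1.46, 0.022, 1.35, -0.088], TCP at [0.253, 0.572, 0.223] pointing down, gripper open.
Joint ranges: [-2.6, 2.6], [-0.5, 2.12], [-1.47, 1.34], [0.16, 2.42], [-1.27, 4.41], [0.06, 2.06], [-2.6, 2.6]. Speed limits (rad/s): [2.22, 2.22, 2.79, 2.79, 3.14, 3.14, 3.14].

INTERFACE

Orientations are given as a unit quaternion [x, y, z, w].
In Python, from bench import * gives the robot as it stands.
- The arm moves only by the tool carry_out, never from a script. Its argument "deltas" is a list of rows, each an object with "hand": the finger opening in mm, from 0 to 87; "dp": the shift along the tool's x, y, z each as a share of 250 mm, from -1 to 1, a list of three; "spin": the turn about the tool's z as a share of pi rad, from -1 to 1. In form: [{"hand": hand, "dp": [dx, dy, dz], "spin": spin}, ...]. A call has 1 to 20 rows; each row is the pose to reach, as a shift and turn from the pose commanded when the call began, along the tool's axes at that moment, turning the shorter way round; what a row does not reach only later rows make up. A row lasts 1/10 s, in which the tool goes at most 50 mm and 8.59 degrees, less where a joint would pass 70% of its speed; a pose out of reach is approached as far as the arm can. A call with a number of a shift or a turn outside -1 to 1 is refused whole. A call with a gripper value outside its range is refused whole. The fingers move at their own pace and stop on an object; "force" is the grip in N (left out, the last holds). Time passes only in rows, so rows that repeat a pose let the fingers close. It gives the time, the measured TCP pose, the force, the opening and the grip force at its end, in the units of the state.
- read_state(): the state, without advancing time (a new reading comes with each control period).
- camera(name): name is "side" or "top" or "wrist"; returns the picture (480x640x3 uint8, red, green, blue); there is no depth.
- get_calibration(name): a dict with "fx", "fy", "cx", "cy" (pixels), "R" (3x3) and "t" (3): a world point X has camera coordinates R X + t; the wrist camera has in their place "mount" (4x4, takes a point from camera to tool coordinates, whose origin is the TCP and whose axes are the flange's). Camera axes: x right, y down, z forward; pixel columns grow to the right and rows downward; lengths in m; the calibration is good to about 2 mm. The wrist camera is an equidistant fisheye: a pixel r from the principal point sees the ray r / f radians off the axis. A picture is of the moment at which its call begins: read the wrist's pose just before it. get_calibration takes no time and is no camera call.
- close_job(): hands the job in; it is judged then, once.
The state is a dict: "time": time; "joint_positions": joint angles; "joint_vel": joint speeds; "joint_torque": joint torques, N m; "ee_pos": TCP position; "eef_rot": TCP orientation; "ft_force": force on the tool from outside, world axes, zero at the start; "torque": the same for the moment, N m; "width": finger opening in m; "grip_force": force on a finger pad.
Only numpy, scipy, OpenCV 4.12 (cv2) and the standard library are available. Lean on these libraries where they do the work, as an engineer would, in place of code of your own. Each camera call takes 0.05 s, during which the arm holds its last target. There are 200 camera calls.

TASK

Check that the square-footed pump valve moves freely: with closed fingertips press its stem lightly all the way down, keep it down for a second, then let it spring back up and move clear. Do not grasp, lift or shift the valve, and do not touch the hexagonal and round-footed valves or disturb anything else on the bench.

Things in the scene. Friction and masses are not known exactly. Their poses are not given: they have to be found in the camera images.
- valve_square: The valve to check: loose upright cream nylon valve, about 0.35 kg, with a SQUARE foot flange 72 x 72 mm with a small steel bolt head in each corner, 14 mm thick; above it a round neck 54 mm across, up to 65 mm. From the neck's middle rises a sprung stem with a grey round head 28 mm across, 6 mm thick, top at 85 mm. The valves differ only in the foot. Origin: centre of underside, z up.
- valve_hex: Leave alone: loose upright cream nylon valve, about 0.35 kg, with a HEXAGONAL foot flange, 74 mm across flats (85 mm across corners), 14 mm thick; above it a round neck 54 mm across, up to 65 mm. From the neck's middle rises a sprung stem with a grey round head 28 mm across, 6 mm thick, top at 85 mm. The valves differ only in the foot. Origin: centre of underside, z up.
- valve_round: Leave alone: loose upright cream nylon valve, about 0.35 kg, with a ROUND foot flange, 78 mm across, 14 mm thick; above it a round neck 54 mm across, up to 65 mm. From the neck's middle rises a sprung stem with a grey round head 28 mm across, 6 mm thick, top at 85 mm. The valves differ only in the foot. Origin: centre of underside, z up.
- stem_square_top (a point): Centre of the flat top of the stem head of the square-footed valve (85 mm above the bench at rest); goes down with the stem.
- stem_square (a joint): How far the stem of the square-footed valve is pressed down, in m: 0 = up at rest, 0.010 = at its stop, fully down (head top then 75 mm above the bench, head still 4 mm clear of the neck). A spring pushes it up: about 2 N to start it, about 5 N at full depth. It rises by itself when let go.
- stem_hex (a joint): The same for the hex-footed valve; to be left at 0.
- stem_round (a joint): The same for the round-footed valve; to be left at 0.
- collar: Bystander: loose black plastic ring collar lying flat, 92 mm outside, 72 mm inside, 36 mm high. Origin: centre of the underside.
- nut: Bystander: loose cream nylon ring nut, hexagonal, lying flat, 88 mm across flats, 18 mm high, hole about 56 mm. Origin: centre of the underside.
- reducer: Bystander: loose blue stepped pipe reducer standing upright, 68 mm across at the foot, 40 mm at the top, 70 mm high. Origin: centre of the underside.
- caliper: Bystander: loose steel caliper with a black sliding display, lying flat, 230 mm long along its y axis, 14 mm high, jaws towards its -x. Origin: underside of the beam, at half its length.

How it is judged:
On the way, in this order (a step that is already met when the one before it is completed fails the run):
1. the square-footed valve's stem is held fully down by the fingers (8 mm or more, for 0.7 s) (value of joint stem_square above 0.008 m and contact force between the fingers and valve_square above 1 N), for 0.7 s.
2. the stem is let go and is up again, nothing touching the valve (value of joint stem_square below 0.0015 m and contact force between the fingers and valve_square below 0.2 N), for 0.2 s.
At the end, for the whole second after the job is handed in: All three stems are up (within 1.5 mm), and every valve and bystander stands upright, at rest and within 15 mm of where it was (value of joint each of stem_square, stem_hex, stem_round below 0.0015 m and distance of each of valve_square, valve_hex, valve_round, collar, nut, reducer, caliper from where it was at the start of the episode below 0.015 m and angle between each of valve_square, valve_hex, valve_round, collar, nut, reducer, caliper's own z axis and vertical below 0.15 rad and linear speed of each of valve_square, valve_hex, valve_round, collar, nut, reducer, caliper below 0.03 m/s); the robot touches nothing.
It fails at once if the square-footed valve is pressed hard (over 25 N) (contact force between any of the fingers, the arm and valve_square above 25 N).
It fails at once if the square-footed valve is lifted more than 8 mm, shifted more than 15 mm or tipped (distance of valve_square from where it was at the start of the episode above 0.015 m or angle between valve_square's own z axis and vertical above 0.15 rad or height (world z) of valve_square above 0.008 m).
It fails at once if the hexagonal or round-footed valve is touched, moved or its stem pressed (contact force between any of the fingers, the arm and valve_hex above 0.5 N or contact force between any of the fingers, the arm and valve_round above 0.5 N or (distance of valve_hex from where it was at the start of the episode above 0.015 m or angle between valve_hex's own z axis and vertical above 0.15 rad) or (distance of valve_round from where it was at the start of the episode above 0.015 m or angle between valve_round's own z axis and vertical above 0.15 rad) or value of joint any of stem_hex, stem_round above 0.002 m).
It fails at once if a bystander (collar, nut, reducer, caliper) is moved more than 15 mm or tipped ((distance of collar from where it was at the start of the episode above 0.015 m or angle between collar's own z axis and vertical above 0.15 rad) or (distance of nut from where it was at the start of the episode above 0.015 m or angle between nut's own z axis and vertical above 0.15 rad) or (distance of reducer from where it was at the start of the episode above 0.015 m or angle between reducer's own z axis and vertical above 0.15 rad) or (distance of caliper from where it was at the start of the episode above 0.015 m or angle between caliper's own z axis and vertical above 0.15 rad)).
It also fails if it takes over 32 s, if anything falls off the work surface, if the arm or the gripper's body presses on something with over 40 N, if the wrist force passes 120 N, or if a joint passes its speed limit or range.

## Working session

There is one attempt and no reset: what is moved stays moved. The work goes in short steps, Python scripts to look and compute and a tool call to move; the robot and the scene stay as the last step left them, time stands still between calls to the robot, and variables do not carry over. Pictures are saved under pics/ and viewed, at most 10 in all, crops included, and the job is handed in when it is done.

Besides the shell and the picture viewer there is one more tool, called after "Request:" as a command line: name --argument value ..., lists and objects as JSON in quotes. carry_out: Moves the arm, as the interface text tells. Its arguments: {"type":"object","properties":{"deltas":{"type":"array","items":{"type":"object","properties":{"hand":{"type":"number"},"dp":{"type":"array","items":{"type":"number","minimum":-1,"maximum":1}},"spin":{"type":"number","minimum":-1,"maximum":1}}}},"force":{"type":"number"}},"required":["deltas"]}

```bash
mkdir -p pics; python3 - <<'E'
from bench import *
import cv2
s=read_state();print(s)
for n in("top","side"):
    cv2.imwrite(f"pics/{n}0.png",camera(n)[:,:,::-1]);print(n,get_calibration(n))
print(get_calibration("wrist"))
E
```

```text
{'time': 0.0, 'joint_positions': array([-1.1765969 ,  0.33284667, -0.0646739 ,  1.46095486,  0.02158886,
        1.34992244, -0.08854885]), 'joint_vel': array([ 1.73256692e-05, -1.61028939e-04, -2.24476842e-04,  7.02911277e-04,
        1.33501294e-03, -3.30123876e-04, -1.83056990e-03]), 'joint_torque': array([-8.58189396e-04, -6.23242593e+01,  2.43100565e-02, -3.89922094e+01,
       -6.14813925e-02,  3.93814780e-02,  9.65208073e-05]), 'ee_pos': array([0.25287737, 0.57111858, 0.22176316]), 'eef_rot': array([ 2.06921206e-01,  9.78357347e-01, -7.08809173e-04, -1.15876251e-04]), 'ft_force': array([-0.37075606,  0.7376791 , -0.03316501]), 'torque': array([-0.03384833, -0.0295179 , -0.02564577]), 'grip_force': 0.0, 'width': 0.08706413152946973}
top {'fx': 481.4182800937827, 'fy': 481.4182800937827, 'cx': 321.2868348192153, 'cy': 230.41750360184915, 'R': array([[-0.02024453, -0.99972754,  0.01161908],
       [-0.99835335,  0.01959009, -0.05391493],
       [ 0.05367262, -0.01269143, -0.99847793]]), 't': array([-0.00863769,  0.63182275,  0.94094349])}
side {'fx': 481.01984527726995, 'fy': 481.01984527726995, 'cx': 328.9650231103927, 'cy': 248.43494886487906, 'R': array([[ 0.89378404, -0.44845285,  0.00633466],
       [-0.26258012, -0.53467844, -0.80322515],
       [ 0.36359561,  0.71624647, -0.59564186]]), 't': array([-0.56685369,  0.24520796,  0.75838553])}
{'fx': 371.64829954431775, 'fy': 371.64829954431775, 'cx': 322.2778142981527, 'cy': 233.93099485667295, 'mount': array([[ 7.18063059e-04, -9.65146850e-01, -2.61707935e-01,
         7.09819977e-02],
       [ 9.99999169e-01,  9.73320920e-04, -8.45733462e-04,
         5.46755304e-04],
       [ 1.07098279e-03, -2.61707110e-01,  9.65146746e-01,
        -1.63847063e-01],
       [ 0.00000000e+00,  0.00000000e+00,  0.00000000e+00,
         1.00000000e+00]])}
```

View pics/top0.png

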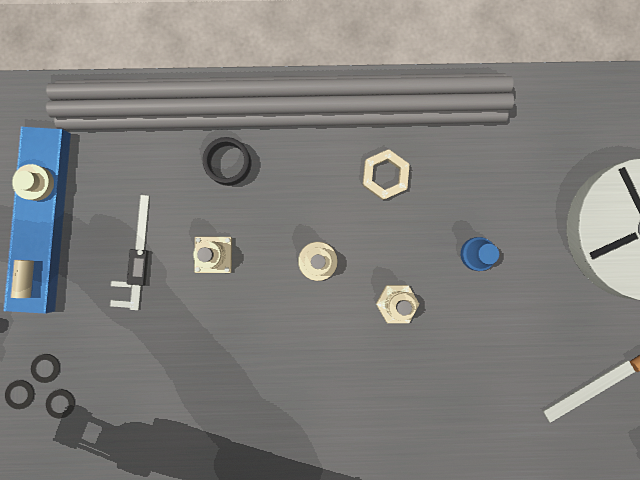

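View pics/side0.png

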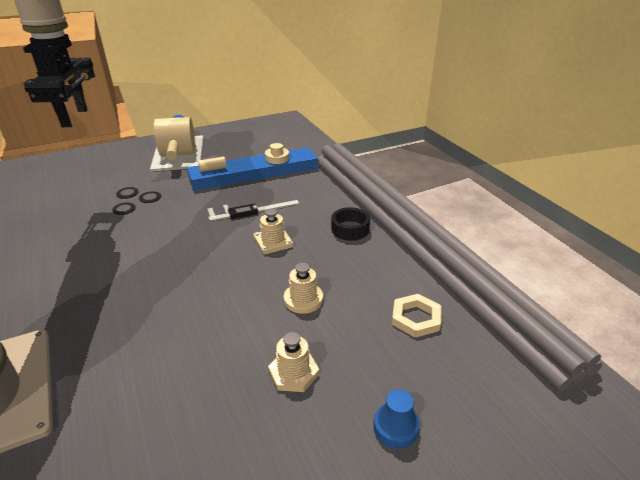

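The square valve is in the top view at about (212,255), with its stem head near (206,255). In the side view its head is near (271,214). The round valve is next to it, with its head at (318,262) in the top view. I'll triangulate the heads next.

```bash
cat > h.py <<'E'
from bench import *
import cv2, numpy as np
def ray(n,u,v):
    c=get_calibration(n);d=c["R"].T@np.array([(u-c["cx"])/c["fx"],(v-c["cy"])/c["fy"],1]);o=-c["R"].T@c["t"]
    return o,d/np.linalg.norm(d)
def onz(n,u,v,z):
    o,d=ray(n,u,v);return o+d*(z-o[2])/d[2]
def proj(n,X):
    c=get_calibration(n);p=c["R"]@X+c["t"];return c["fx"]*p[0]/p[2]+c["cx"],c["fy"]*p[1]/p[2]+c["cy"]
def tri(a,b):
    (o,d),(p,e)=a,b
    k=np.linalg.lstsq(np.c_[d,-e],p-o,rcond=None)[0]
    x,y=o+k[0]*d,p+k[1]*e
    return (x+y)/2,np.linalg.norm(x-y)
E
python3 - <<'E'
from h import *
out=[]
for n,(x0,y0,w,h) in dict(top=(180,225,60,60),side=(245,195,60,60)).items():
    im=cv2.imread(f"pics/{n}0.png")[y0:y0+h,x0:x0+w]
    hsv=cv2.cvtColor(im,cv2.COLOR_BGR2HSV)
    m=((hsv[:,:,1]<40)&(hsv[:,:,2]>85)).astype(np.uint8)*255
    nc,l,st,ce=cv2.connectedComponentsWithStats(m)
    for i in range(1,nc):
        if st[i,4]>15: print(n,st[i]+[x0,y0,0,0,0],ce[i]+[x0,y0])
    out.append(np.hstack([cv2.resize(im,(400,400),interpolation=0),cv2.cvtColor(cv2.resize(m,(400,400),interpolation=0),8)]))
cv2.imwrite("pics/crop.png",cv2.resize(np.vstack(out),(600,600),interpolation=0))
for n,u,v in(("top",206,255),("side",271,214.5)):print(onz(n,u,v,.085))
print(tri(ray("top",206,255),ray("side",271,214.5)))
E
```

```text
top [ 180  225   60   60 2522] [205.20697859 255.37113402]
top [196 238   5   4  18] [197.77777778 239.5       ]
top [219 238  11   6  38] [224.78947368 240.05263158]
side [ 245  195   60   60 2288] [276.98382867 219.66783217]
side [245 206   6   5  22] [247.22727273 208.31818182]
[0.58678026 0.19248687 0.085     ]
[0.58370033 0.18293734 0.085     ]
(array([0.58713001, 0.19402115, 0.07769805]), np.float64(0.0006362285643456521))
```

View pics/crop.png

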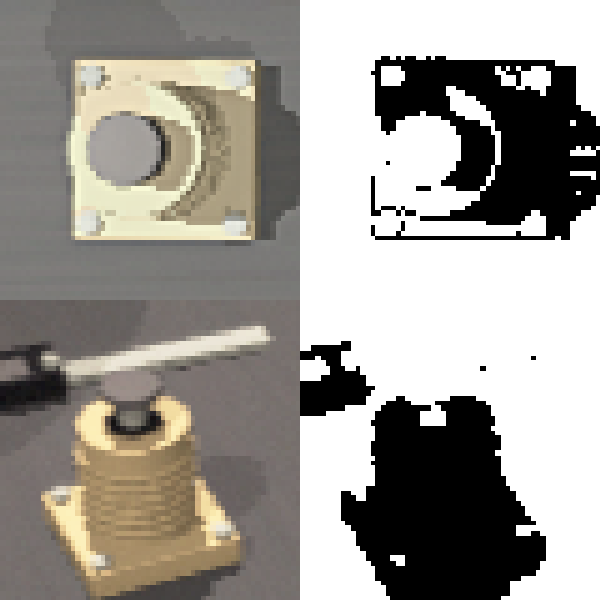

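The crop shows the grey head centred at about (204.6,254.4) in the top view, and its top face at about (271,211.8) in the side view. The four bolt heads confirm the square foot, which is centred at about (212.6,254.5) in the top view.

```bash
python3 - <<'E'
from h import *
from scipy.spatial.transform import Rotation as Ro
X,e=tri(ray("top",204.6,254.4),ray("side",271,211.8));print(X,e)
print(onz("top",204.6,254.4,.085),onz("side",271,211.8,.085),"foot",onz("top",212.6,254.5,.014))
for a,b in(((197.4,254.4),(212,254.4)),):print("dia",np.linalg.norm(onz("top",*a,.085)-onz("top",*b,.085)))
print("others",onz("top",318,262,.085),onz("top",404,307,.085),"caliper",onz("top",137,265,.01),"blue",onz("top",33,182,.06))
s=read_state();R=Ro.from_quat(s["eef_rot"]).as_matrix();print(R)
print("shift to 120mm above, /250:",R.T@(np.array([X[0],X[1],.2])-s["ee_pos"])/.25)
E
```

```text
[0.58814135 0.19524836 0.08376273] 0.0004239122117321735
[0.58793396 0.19504536 0.085     ] [0.58769193 0.19327175 0.085     ] foot [0.58804112 0.19551405 0.014     ]
dia 0.026770735730770687
others [ 0.56974285 -0.01313315  0.085     ] [ 0.48406192 -0.16941215  0.085     ] caliper [0.5702514  0.34643251 0.01      ] blue [0.73195798 0.52451205 0.06      ]
[[-9.14399374e-01  4.04813032e-01 -4.40278986e-04]
 [ 4.04813264e-01  9.14398606e-01 -1.18806940e-03]
 [-7.83554851e-05 -1.26460069e-03 -9.99999197e-01]]
shift to 120mm above, /250: [-1.83495683 -0.8320307   0.08854986]
```

The head comes out at (0.588, 0.195, 0.084) from both views and from the foot centre, against an expected height of 0.085. I'll close the fingers and move over.

Request:
carry_out --deltas '[{"hand": 0, "dp": [-0.15, -0.07, 0], "spin": 0}, {"hand": 0, "dp": [-0.3, -0.14, 0], "spin": 0}, {"hand": 0, "dp": [-0.45, -0.21, 0], "spin": 0}, {"hand": 0, "dp": [-0.6, -0.28, 0], "spin": 0}, {"hand": 0, "dp": [-0.75, -0.35, 0], "spin": 0}, {"hand": 0, "dp": [-0.92, -0.415, 0], "spin": 0}, {"hand": 0, "dp": [-0.92, -0.415, 0], "spin": 0}, {"hand": 0, "dp": [-0.92, -0.415, 0], "spin": 0}]' --force 10

```text
time: 0.9
ee_pos: [0.422, 0.3825, 0.2223]
eef_rot: [0.208, 0.978, -0.0, -0.0]
ft_force: [-0.7, 0.8, 0.7]
width: 0.0313
grip_force: 0.0
```

Request:
carry_out --deltas '[{"hand": 0, "dp": [-0.15, -0.07, 0], "spin": 0}, {"hand": 0, "dp": [-0.3, -0.14, 0], "spin": 0}, {"hand": 0, "dp": [-0.45, -0.21, 0], "spin": 0}, {"hand": 0, "dp": [-0.6, -0.28, 0], "spin": 0}, {"hand": 0, "dp": [-0.75, -0.35, 0], "spin": 0}, {"hand": 0, "dp": [-0.85, -0.39, 0.1], "spin": 0}, {"hand": 0, "dp": [-0.915, -0.417, 0.2], "spin": 0}, {"hand": 0, "dp": [-0.915, -0.417, 0.28], "spin": 0}, {"hand": 0, "dp": [-0.915, -0.417, 0.28], "spin": 0}, {"hand": 0, "dp": [-0.915, -0.417, 0.28], "spin": 0}, {"hand": 0, "dp": [-0.915, -0.417, 0.28], "spin": 0}]'

```text
time: 2.0
ee_pos: [0.5885, 0.1971, 0.154]
eef_rot: [0.206, 0.979, 0.001, 0.001]
ft_force: [0.5, -0.1, 0.4]
width: 0.0005
grip_force: 0.0
```

```bash
python3 - <<'E'
from h import *
from scipy.spatial.transform import Rotation as Ro
s=read_state();R=Ro.from_quat(s["eef_rot"]).as_matrix()
for k in("time","ee_pos","eef_rot","ft_force","width"):print(k,s[k])
print("to head /250",R.T@(np.array([.588,.195,.085])-s["ee_pos"])/.25)
W=camera("wrist")[:,:,::-1];cv2.imwrite("pics/w1.png",W)
c=get_calibration("wrist");M=c["mount"]
def wp(X):
    t=R.T@(X-s["ee_pos"]);p=M[:3,:3].T@(t-M[:3,3]);r=np.hypot(*p[:2]);a=np.arctan2(r,p[2])*c["fx"]/r
    return p[0]*a+c["cx"],p[1]*a+c["cy"]
print("expected head px",wp(np.array([.588,.195,.085])),"tip",wp(s["ee_pos"]))
S=camera("side")[:,:,::-1];print("side tip",proj("side",s["ee_pos"]),proj("side",np.array([.588,.195,.085])))
cv2.imwrite("pics/s1.png",cv2.resize(S[150:300,190:390],(800,600),interpolation=0))
E
```

```text
time 2.0
ee_pos [0.58847009 0.19714684 0.15401722]
eef_rot [2.06013583e-01 9.78548583e-01 8.05444915e-04 6.51849000e-04]
ft_force [ 0.47221517 -0.08390574  0.43443057]
width 0.0004890370677350279
to head /250 [-0.001481   -0.0091259   0.27605403]
expected head px (np.float64(318.25722032587674), np.float64(246.01811577459293)) tip (np.float64(321.3872787582659), np.float64(287.45260530659635))
side tip (np.float64(268.55661696543393), np.float64(183.26758309206787)) (np.float64(270.84723489509037), np.float64(211.3910846099456))
```

View pics/w1.png

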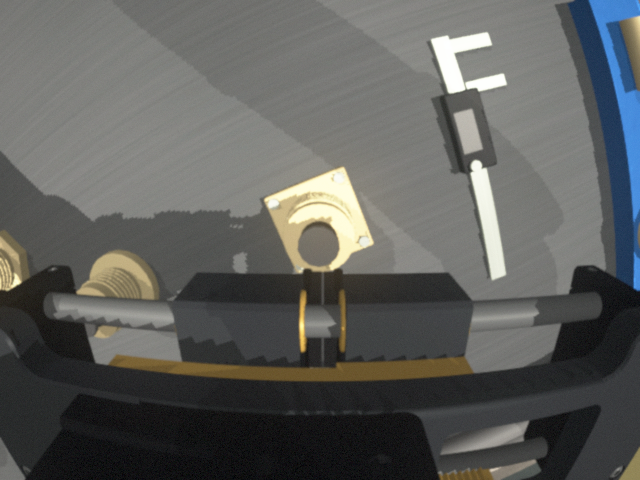

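View pics/s1.png

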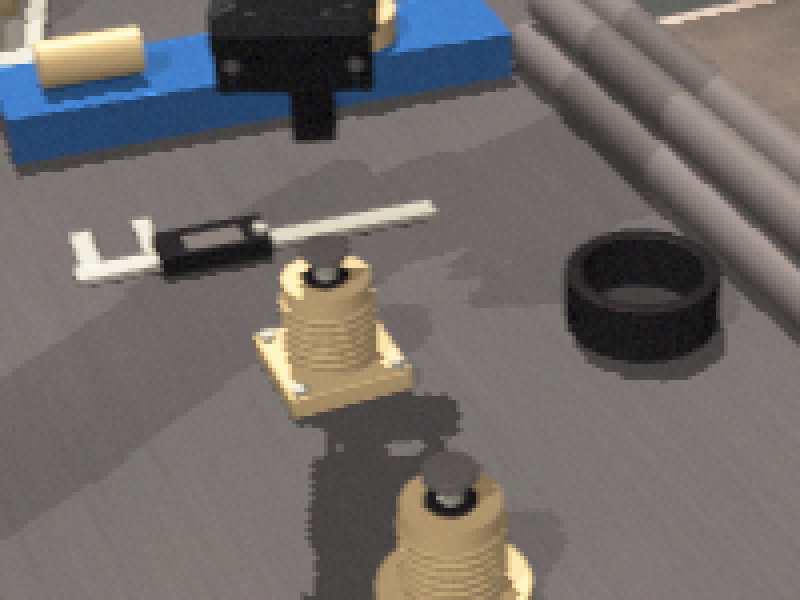

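The wrist view shows the square-footed valve straight under the closed fingers. Its head is at (320,244), against a predicted (318,246), so the aim is good to about 1 mm. Descending to just above it.

Request:
carry_out --deltas '[{"hand": 0, "dp": [-0.001, -0.007, 0.06], "spin": 0}, {"hand": 0, "dp": [-0.001, -0.007, 0.12], "spin": 0}, {"hand": 0, "dp": [-0.001, -0.007, 0.18], "spin": 0}, {"hand": 0, "dp": [-0.001, -0.007, 0.22], "spin": 0}, {"hand": 0, "dp": [-0.001, -0.007, 0.24], "spin": 0}, {"hand": 0, "dp": [-0.001, -0.007, 0.24], "spin": 0}, {"hand": 0, "dp": [-0.001, -0.007, 0.24], "spin": 0}, {"hand": 0, "dp": [-0.001, -0.007, 0.24], "spin": 0}]'

```text
time: 2.9
ee_pos: [0.5882, 0.1941, 0.0932]
eef_rot: [0.207, 0.978, 0.0, 0.0]
ft_force: [0.0, -0.1, 0.5]
width: 0.0006
grip_force: 0.0
```

Request:
carry_out --deltas '[{"hand": 0, "dp": [0, 0, 0.008], "spin": 0}, {"hand": 0, "dp": [0, 0, 0.016], "spin": 0}, {"hand": 0, "dp": [0, 0, 0.024], "spin": 0}, {"hand": 0, "dp": [0, 0, 0.032], "spin": 0}, {"hand": 0, "dp": [0, 0, 0.04], "spin": 0}, {"hand": 0, "dp": [0, 0, 0.048], "spin": 0}, {"hand": 0, "dp": [0, 0, 0.048], "spin": 0}, {"hand": 0, "dp": [0, 0, 0.048], "spin": 0}]'

```text
time: 3.7
ee_pos: [0.5878, 0.1939, 0.0806]
eef_rot: [0.207, 0.978, 0.0, -0.0]
ft_force: [-1.6, 0.0, 3.6]
width: 0.0001
grip_force: 1.7
```

Contact at the expected height, with about 3 N at 4 mm depth. Pressing on gently.

Request:
carry_out --deltas '[{"hand": 0, "dp": [0, 0, 0.004], "spin": 0}, {"hand": 0, "dp": [0, 0, 0.008], "spin": 0}, {"hand": 0, "dp": [0, 0, 0.012], "spin": 0}, {"hand": 0, "dp": [0, 0, 0.016], "spin": 0}, {"hand": 0, "dp": [0, 0, 0.019], "spin": 0}, {"hand": 0, "dp": [0, 0, 0.019], "spin": 0}, {"hand": 0, "dp": [0, 0, 0.019], "spin": 0}]'

```text
time: 4.4
ee_pos: [0.5878, 0.1939, 0.0758]
eef_rot: [0.207, 0.978, 0.0, -0.0]
ft_force: [-1.5, -0.6, 5.5]
width: 0.0004
grip_force: 2.4
```

Request:
carry_out --deltas '[{"hand": 0, "dp": [0, 0, 0.002], "spin": 0}, {"hand": 0, "dp": [0, 0, 0.003], "spin": 0}, {"hand": 0, "dp": [0, 0, 0.003], "spin": 0}]'

```text
time: 4.7
ee_pos: [0.5878, 0.1939, 0.0755]
eef_rot: [0.207, 0.978, 0.0, 0.0]
ft_force: [-3.9, -0.9, 8.2]
width: 0.0005
grip_force: 4.2
```

The force has risen above the spring's 5 N to about 8 N, so the stem is at its stop. Holding there.

Request:
carry_out --deltas '[{"hand": 0, "dp": [0, 0, 0], "spin": 0}, {"hand": 0, "dp": [0, 0, 0], "spin": 0}, {"hand": 0, "dp": [0, 0, 0], "spin": 0}, {"hand": 0, "dp": [0, 0, 0], "spin": 0}, {"hand": 0, "dp": [0, 0, 0], "spin": 0}, {"hand": 0, "dp": [0, 0, 0], "spin": 0}, {"hand": 0, "dp": [0, 0, 0], "spin": 0}, {"hand": 0, "dp": [0, 0, 0], "spin": 0}, {"hand": 0, "dp": [0, 0, 0], "spin": 0}, {"hand": 0, "dp": [0, 0, 0], "spin": 0}, {"hand": 0, "dp": [0, 0, 0], "spin": 0}, {"hand": 0, "dp": [0, 0, 0], "spin": 0}]'

```text
time: 5.9
ee_pos: [0.5879, 0.1939, 0.0755]
eef_rot: [0.207, 0.978, 0.0, 0.0]
ft_force: [-2.6, -0.8, 8.0]
width: 0.0005
grip_force: 4.2
```

Request:
carry_out --deltas '[{"hand": 0, "dp": [0, 0, -0.008], "spin": 0}, {"hand": 0, "dp": [0, 0, -0.016], "spin": 0}, {"hand": 0, "dp": [0, 0, -0.024], "spin": 0}, {"hand": 0, "dp": [0, 0, -0.032], "spin": 0}, {"hand": 0, "dp": [0, 0, -0.04], "spin": 0}, {"hand": 0, "dp": [0, 0, -0.06], "spin": 0}, {"hand": 0, "dp": [0, 0, -0.09], "spin": 0}, {"hand": 0, "dp": [0, 0, -0.15], "spin": 0}, {"hand": 0, "dp": [0, 0, -0.25], "spin": 0}, {"hand": 0, "dp": [0, 0, -0.35], "spin": 0}, {"hand": 0, "dp": [0, 0, -0.45], "spin": 0}, {"hand": 0, "dp": [0, 0, -0.5], "spin": 0}, {"hand": 0, "dp": [0, 0, -0.5], "spin": 0}, {"hand": 0, "dp": [0, 0, -0.5], "spin": 0}, {"hand": 0, "dp": [0, 0, -0.5], "spin": 0}]'

```text
time: 7.4
ee_pos: [0.5871, 0.1937, 0.1986]
eef_rot: [0.207, 0.978, -0.001, -0.001]
ft_force: [0.1, 0.3, -0.5]
width: 0.0005
grip_force: 0.0
```

```bash
python3 - <<'E'
from h import *
s=read_state();print(s["time"],s["ee_pos"],s["ft_force"],abs(s["joint_vel"]).max())
S=camera("side")[:,:,::-1];a=cv2.imread("pics/side0.png")
cv2.imwrite("pics/s2.png",cv2.resize(np.hstack([a[190:260,240:310],S[190:260,240:310]]),(800,400),interpolation=0))
E
```

```text
7.4 [0.5871295  0.1937297  0.19858481] [ 0.0723694   0.25461811 -0.46800372] 0.0029285685737729505
```

View pics/s2.png

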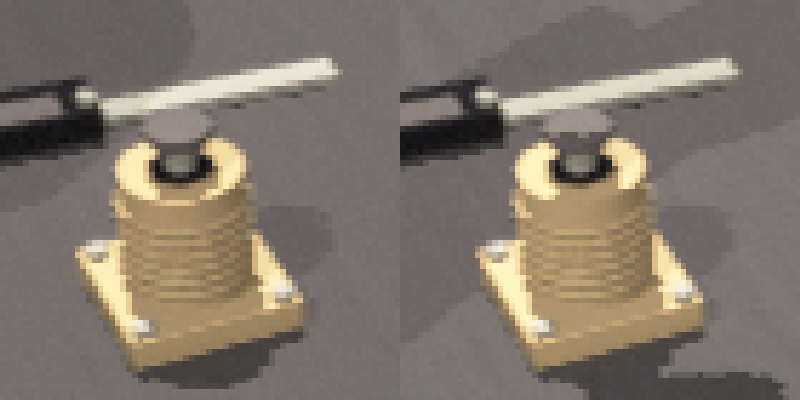

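The before and after crops match: the valve hasn't moved and the stem head is back up at about (271,212). Handing in.

```bash
python3 -c "
from bench import *
print(close_job())"
```

```text
the job is handed in; nothing more can be done
None
```

I pressed the square-footed valve's stem down to its stop at about 8 N and held it for over a second; it sprang back up with the valve unmoved, the arm is clear, and the job is handed in (no verdict was returned).

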